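# Load the counting chamber

### The job

Open the counting chamber: pull out its spring plunger knob, slide the cover all the way open and let the plunger drop into its notch so that the cover is locked open. Then set the closed sample dish centred on the round stage inside, and lay the flat metal absorber disc centred on top of the dish. Set both down gently and level, without dropping them, and leave the other things on the bench where they are.

Things in the scene. Friction and masses are not known exactly. Their poses are not given: they have to be found in the camera images.
- chamber: White box fixed to the bench, 210 mm deep (x), 330 wide (y), deck 80 high, yaw up to 0.3. Origin: centre of underside; x away from the robot, y along the cover's slide, z up. (x, y, z) below are in this frame, mm. Its y < 0 half is an open pit, covered at the start; the y > 0 half is solid, the cover parks there. An aluminium index bar with two notches runs along y at x 74, top at z 95.
- pit_rim (a point): Centre of the pit's mouth, at (-30, -80, 80). The pit is 130 mm (x) by 140 mm (y), straight walls, floor at z 10. Chamber's axes.
- bridge_edge (a point): Middle of the lower front edge of the fixed bridge over the chamber's rear, at (60, 0, 190). Its beam spans x 60..121, z 190..235 and the whole width, on posts (x 65..105) at y -155 and 155. It overhangs just behind the knob for the whole slide, so a gripper pointing straight down meets it: come from the robot's side, tilted along the knob's axis. Chamber's axes.
- stage_top (a point): Centre of the top face of the round steel stage in the pit: 76 mm diameter, level, at (-30, -80, 45), 35 mm below the pit's rim. Chamber's axes.
- cover (a joint): Travel of the grey cover along the chamber's +y, m: 0 closed, 0.15 fully open (end stop). Plate 160 x 150 x 8 mm, top at z 89, carrying the plunger near its rear edge at mid-width. Drags with 1.5 N and stays where left. The pin locks it at 0 and at 0.15 (2 mm play); let go in between, the pin rides on the bar and drops in by itself within 2 mm of 0.15.
- plunger (a joint): How far the knob is pulled out along its axis, m: 0 home (pin in a notch), 0.014 at the stop. Spring: 4 N at home, 9 N at the stop. The pin clears the notch above 0.008; let go between the notches it rests at about 0.008.
- knob_grip (a point): Middle of the black plunger knob, 30 mm diameter, 28 mm long, on an 18 mm wide barrel that ends 20 mm below this point. Moves with the knob: at (41, -80, 136) closed and home, y 70 open. Its z is the knob's axis and pull direction, leaning 35 degrees from vertical towards the chamber's -x (the robot); its y is the chamber's y. Take it by its two y sides.
- dish: Closed plastic sample dish, a disc of 64 mm diameter and 18 mm height (lid 64 mm wide from 6 mm up, base below 60 mm wide), on the bench. Origin: centre of its underside. z up. About 60 g.
- absorber: Plain flat aluminium disc, 60 mm diameter, 15 mm thick, on the bench. Origin: centre of its underside. z up. About 110 g.
- beaker: Bystander: open white plastic beaker, 84 mm diameter, 100 mm high. Origin: centre of its underside.
- tip_box: Bystander: blue pipette tip box, 85 x 120 x 60 mm. Origin: centre of its underside.
- tube_rack: Bystander: dark wire rack, 70 x 200 mm, with four capped tubes, 113 mm high. Origin: centre of its underside.
Not all that is in view belongs to the job. What is shaped like the dish but brown or purple is not meant.

How it is judged (in metres and radians):
On the way, in this order (a step that is already met when the one before it is completed fails the run):
1. the cover is fully open with the plunger home in its notch (value of joint cover above 0.144 m and value of joint plunger below 0.003 m), for 0.2 s.
2. the dish lies level and centred on the stage (distance between dish and stage_top below 0.008 m and angle between dish's own z axis and vertical below 0.06 rad and contact force between the fingers and dish below 0.1 N), for 0.2 s.
3. the absorber lies level and centred on the dish (horizontal distance between absorber and dish below 0.008 m and z of absorber in the frame of dish between 0.016 and 0.021 m and contact force between the fingers and absorber below 0.1 N), for 0.2 s.
At the end, for the whole second after the job is handed in: The cover is open (0.144 m or more) with the plunger home (under 3 mm); the dish lies level on the stage, its centre within 8 mm of the stage's; the absorber lies level on the dish, its centre within 8 mm of the dish's; both at rest (all of step 1 and distance between dish and stage_top below 0.008 m and angle between each of dish, absorber's own z axis and vertical below 0.06 rad and horizontal distance between absorber and dish below 0.008 m and z of absorber in the frame of dish between 0.016 and 0.021 m and linear speed of each of dish, absorber below 0.02 m/s); the robot touches nothing.
It fails at once if the dish is tipped by more than 35 degrees (angle between dish's own z axis and vertical above 0.6 rad).
It fails at once if the dish is dropped (falls free by more than about 15 mm) (linear speed of dish above 0.55 m/s and contact force between the fingers and dish below 0.1 N).
It fails at once if the absorber is dropped (falls free by more than about 15 mm) (linear speed of absorber above 0.55 m/s and contact force between the fingers and absorber below 0.1 N).
It fails at once if a bystander is moved by more than 30 mm (distance of any of beaker, tip_box, tube_rack from where it was at the start of the episode above 0.03 m).
It also fails if it takes over 72 s, if anything falls off the work surface, if the arm or the gripper's body presses on something with over 40 N, if the wrist force passes 120 N, or if a joint passes its speed limit or range.

### The arm

A 6-joint arm with a two-finger parallel gripper is mounted at the origin on the work surface. World frame = base frame: x ahead of the robot, y to its left, z up, the work surface at z = 0. Lengths are in m, angles in degrees, forces in N, time in s.
With the tool pointing down it reaches from about 0.35 to 0.775 m from the base axis. Payload 7.3 kg.
Tool frame: the origin (TCP) lies midway between the tips of the shut fingers; the grasp point (between the pads) lies robot.grip_depth behind it (robot.grip_depth is the distance from the TCP to the grasp point, in m); z points along the fingers, y is the line along which they close (so a half turn about z gives the same grasp; the last joint's range is limited). The gripper opens to 92 mm and grips with 3 to 60 N. Pads are 19 mm wide; open, the fingers measure 130 mm over their backs; the gripper's body (75 mm by 190 mm) begins 47 mm behind the grasp point.
Start: joints at [-72.365, 19.595, 87.324, -0, 73.075, -8.365], TCP at [0.23, -0.472, 0.227] pointing down, gripper open.
Joint ranges: [-145.02, 145.02], [-44.19, 115.74], [2.07, 154.8], [-57.11, 237.11], [16.16, 152.29], [-177.93, 177.93]. Speed limits (degrees/s): [147.25, 147.25, 180, 180, 180, 180].

### API

Orientations are given as [roll, pitch, yaw] about the fixed x, y, z axes, in that order (R = Rz(yaw) Ry(pitch) Rx(roll)).
In Python, from plant import robot gives the robot as it stands. The module is installed in compiled form; this text tells all that it offers.
- The arm moves only by the shell command python3 -m handwheel 'ROWS' [FORCE]. ROWS is JSON, a list of rows, each a list of 7 numbers: the turn, a rotation vector about the world's x, y, z in rad, then the shift along the world's x, y, z in m, then the closure, from -1 (fully open) to 1 (shut). A call has 1 to 12 rows; each row is the pose to reach, as a shift and turn from the pose commanded when the call began; what a row does not reach only later rows make up. A row lasts 1/12 s, in which the tool goes at most 41.7 mm and 7.16 degrees, less where a joint would pass 70% of its speed; a pose out of reach is approached as far as the arm can. A call with a gripper value outside its range is refused whole. The fingers move at their own pace and stop on an object; FORCE is the grip in N (left out, the last holds). Time passes only in rows, so rows that repeat a pose let the fingers close. It gives the time, the measured TCP pose, the force, the opening and the grip force at its end, in the units of the state.
- robot.sense(): the state, without advancing time (a new reading comes with each control period).
- robot.read_camera(name): name is "scene" or "top" or "wrist"; returns a dict with "img" (420x560x3 uint8, red, green, blue), "fx", "fy", "cx", "cy" (pixels), "dist" ([k1, k2, p1, p2, k3] as OpenCV has them; the pictures are not rectified), "rvec" (rotation vector, rad) and "tvec" (3), from world to camera coordinates, as OpenCV has them. Camera axes: x right, y down, z forward; pixel columns grow to the right and rows downward; lengths in m; the calibration is good to about 2 mm. A picture is of the moment at which its call begins. There is no depth.
- robot.job_done(): hands the job in; it is judged then, once.
The state is a dict: "time": time; "q": joint angles; "joint_velocities": joint speeds; "joint_efforts": joint torques, N m; "tool_pos": TCP position; "tool_rot": TCP orientation; "contact_force": force on the tool from outside, world axes, zero at the start; "ft_torque": the same for the moment, N m; "grip_width": opening from 0.0 (shut) to 1.0 (fully open); "grasp_force": force on a finger pad.
Only numpy, scipy, OpenCV 4.12 (cv2) and the standard library are available. Lean on these libraries where they do the work, as an engineer would, in place of code of your own. Each camera call takes 0.05 s, during which the arm holds its last target. There are 200 camera calls.

## Working session

There is one attempt and no reset: what is moved stays moved. The work goes in short steps, Python scripts to look and compute and a shell command to move; the robot and the scene stay as the last step left them, time stands still between calls to the robot, and variables do not carry over. Pictures are saved under pics/ and viewed, at most 10 in all, crops included, and the job is handed in when it is done.

```bash
mkdir -p pics
cat > h.py <<'E'
import numpy as np, cv2
from plant import robot
def cam(n):
    return robot.read_camera(n)
def save(c,f): cv2.imwrite('pics/'+f, c['img'][:,:,::-1])
def ray(c,uv,z):
    K=np.array([[c['fx'],0,c['cx']],[0,c['fy'],c['cy']],[0,0,1]])
    p=cv2.undistortPoints(np.array([[uv]],float),K,np.array(c['dist']))[0,0]
    R=cv2.Rodrigues(np.array(c['rvec'],float))[0]; o=-R.T@np.array(c['tvec'],float).ravel()
    d=R.T@np.array([p[0],p[1],1]); return o+d*(z-o[2])/d[2]
def proj(c,P):
    K=np.array([[c['fx'],0,c['cx']],[0,c['fy'],c['cy']],[0,0,1]])
    return cv2.projectPoints(np.array(P,float).reshape(-1,1,3),np.array(c['rvec'],float),np.array(c['tvec'],float),K,np.array(c['dist']))[0][:,0]
E
python3 - <<'E'
from h import *
import pickle
cs={n:cam(n) for n in('scene','top')}
pickle.dump(cs,open('c0.pkl','wb'))
for n in cs: save(cs[n],n+'0.png'); print(n,cs[n]['rvec'],cs[n]['tvec'],cs[n]['fx'])
print(robot.sense(),robot.grip_depth)
E
```

```text
scene [ 2.11619562  1.19071118 -0.45791044] [-0.30247294 -0.26328786  1.79684984] 491.6004239065626
top [ 2.177644   -2.1409881   0.13188145] [-0.01568213  0.59239872  1.29201485] 438.0978726206785
{'time': 0.1, 'q': array([-7.23644205e+01,  1.96320973e+01,  8.73726653e+01, -1.12914879e-03,
        7.30734484e+01, -8.36555293e+00]), 'joint_velocities': array([-0.10819586, -0.10303047, -0.01767418,  0.07367476, -0.04652336,
       -0.04315002]), 'joint_efforts': array([ 1.89592778e-03, -4.32002127e+01, -2.44694889e+01,  7.19281775e-02,
        5.26705314e-02, -5.71122609e-05]), 'tool_pos': array([ 0.23005404, -0.47150549,  0.22611206]), 'tool_rot': array([-1.79922464e+02, -1.03104936e-02,  2.60014549e+01]), 'contact_force': array([ 0.05664497,  0.34570931, -0.15782491]), 'ft_torque': array([ 0.01881827, -0.04110275,  0.00480936]), 'grasp_force': 0.0, 'grip_width': 1.0051454921912586} 0.0188
```

View pics/top0.png

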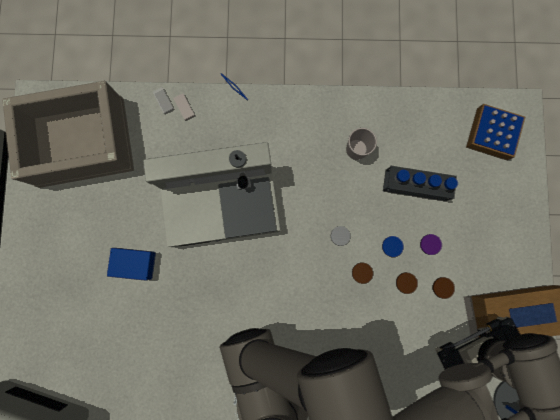

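View pics/scene0.png

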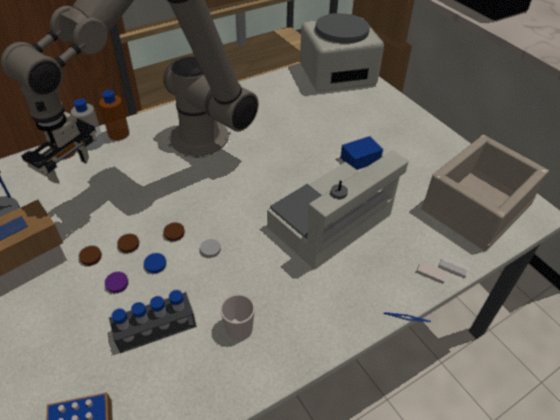

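The top view shows the chamber with corners at about (160,180)–(280,235), the grey cover on the right half and the knob at (242,181). The blue dish is at (392,246) and the grey absorber at (340,236). The scene view agrees: dish (155,262), absorber (210,247). Next I'll enlarge the chamber.

Run:
```python
from h import *
import pickle
cs=pickle.load(open('c0.pkl','rb')); c=cs['top']
im=c['img'][130:260,140:300,::-1]
cv2.imwrite('pics/chcrop.png',cv2.resize(im,None,fx=5,fy=4.6,interpolation=cv2.INTER_CUBIC) if 0 else cv2.resize(im,None,fx=4.6,fy=4.6,interpolation=cv2.INTER_CUBIC))
for n,seeds in (('top',{'dish':(392,246),'abs':(340,236)}),('scene',{'dish':(155,262),'abs':(210,247)})):
    c=cs[n]
    for k,s in seeds.items():
        lab=cv2.cvtColor(c['img'],cv2.COLOR_RGB2LAB).astype(int)
        sub=lab[s[1]-18:s[1]+18,s[0]-18:s[0]+18]
        ref=np.median(lab[s[1]-3:s[1]+4,s[0]-3:s[0]+4].reshape(-1,3),axis=0)
        m=(np.abs(sub-ref).sum(2)<(40 if k=='dish' else 22)).astype(np.uint8)
        nn,l,st,ce=cv2.connectedComponentsWithStats(m)
        i=l[18,18]; uv=ce[i]+np.array(s)-18
        print(n,k,ref,st[i],uv,ray(c,uv,.018 if k=='dish' else .015), ray(c,uv,.009))
```

```text
top dish [ 52. 138.  93.] [  8   8  21  21 336] [392.26190476 246.16964286] [ 0.4671429  -0.35692252  0.018     ] [ 0.46737815 -0.35928811  0.009     ]
top abs [126. 127. 130.] [  0   0  29  35 550] [336.06545455 234.62727273] [ 0.4994135  -0.18658783  0.015     ] [ 0.49971457 -0.18739816  0.009     ]
scene dish [ 58. 141.  90.] [  7  10  22  17 301] [154.42524917 262.14950166] [ 0.47503004 -0.35786024  0.018     ] [ 0.46773423 -0.35661874  0.009     ]
scene abs [138. 129. 129.] [  7  10  23  19 271] [209.55350554 246.69372694] [ 0.50136173 -0.19867406  0.015     ] [ 0.49665396 -0.19698474  0.009     ]
```

View pics/chcrop.png

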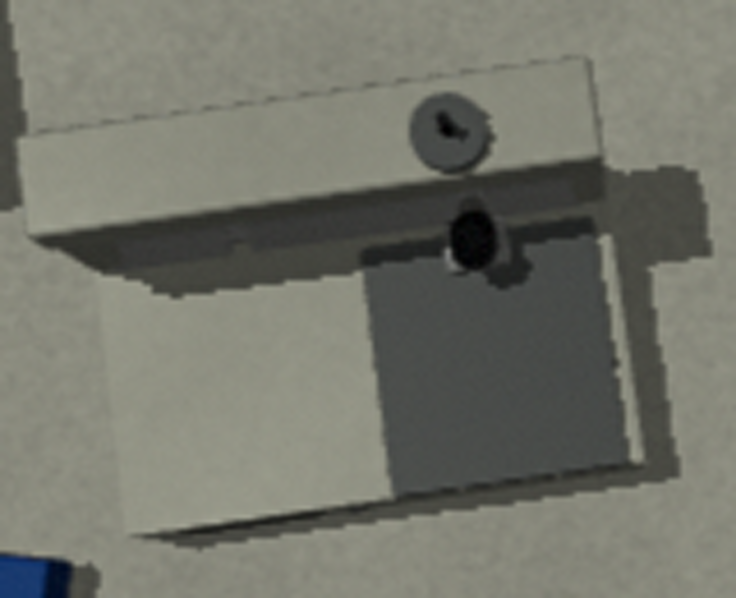

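The crop shows the deck's front corners at (132,536) and (642,465), and the bridge top corners at (30,235), (602,158), (590,58) and (18,137). The cover's front corners are at (393,497) and (630,463), and the knob top is at (475,238). The disc on the bridge is a decoy. I'll fit the chamber pose to these points.

```bash
cat > fit.py <<'E'
from h import *
import pickle
from scipy.optimize import least_squares
cs=pickle.load(open('c0.pkl','rb')); c=cs['top']
P=np.array([[-105,165,80],[-105,-165,80],[60,165,235],[60,-165,235],[121,-165,235],[121,165,235],[-86,-5,89],[33,-80,147.5]])/1e3
U=np.array([[132,536],[642,465],[30,235],[602,158],[590,58],[18,137],[393,497],[475,238]])
U=(U+.5)/4.6-.5+[140,130]
def W(p,P):
    s,k=np.sin(p[2]),np.cos(p[2]); return np.array(P)@np.array([[k,s,0],[-s,k,0],[0,0,1]])+[p[0],p[1],0]
r=least_squares(lambda p:(proj(c,W(p,P))-U).ravel(),[.55,.1,0.1],loss='soft_l1')
p=r.x
E
python3 - <<'E'
from fit import *
print(p,np.degrees(p[2])); print((proj(c,W(p,P))-U).round(1))
for n in ('knob closed',[.041,-.08,.136]),('stage',[-.03,-.08,.045]): print(n, W(p,[n[1]]))
# scene check overlay
s=cs['scene']; im=s['img'][:,:,::-1].copy()
for q in proj(s,W(p,P)): cv2.circle(im,tuple(int(v) for v in q.round()),2,(0,0,255),-1)
Q=W(p,[[-.105,.165,.08],[-.105,-.165,.08],[-.105,-.165,0],[-.105,.165,0],])
im=im[100:320,90:430]; cv2.imwrite('pics/sc1.png',cv2.resize(im,None,fx=2.3,fy=2.3,interpolation=cv2.INTER_CUBIC))
t=c['img'][205:285,300:420,::-1]; cv2.imwrite('pics/dt.png',cv2.resize(t,None,fx=6,fy=6,interpolation=cv2.INTER_CUBIC))
E
```

```text
[0.58331434 0.16411836 0.15840533] 9.075957024746765
[[-1.   0.4]
 [ 1.  -0.3]
 [-0.7  1.1]
 [ 1.2  0.2]
 [ 0.6 -0.7]
 [-0.6 -0.5]
 [-0.6 -6.1]
 [ 0.3  2.9]]
('knob closed', [0.041, -0.08, 0.136]) [[0.63642052 0.09158745 0.136     ]]
('stage', [-0.03, -0.08, 0.045]) [[0.56630944 0.08038765 0.045     ]]
```

View pics/sc1.png

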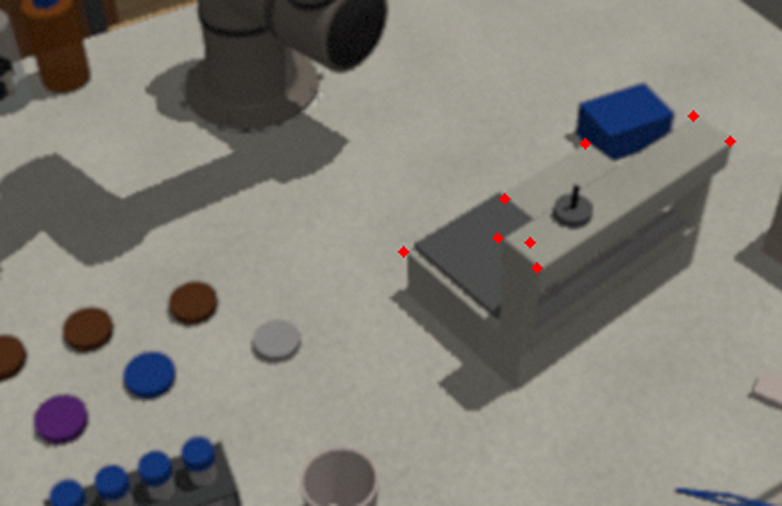

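The scene overlay shows the fit is good at the rear bridge corner (540,268). It is a few pixels off at the right end (404,251 against 412,247), so I'll refine it with the wrist camera from the knob pre-grasp pose.

```bash
cat >> h.py <<'E'
from scipy.spatial.transform import Rotation as Ro
def delta(pos,rpy,q=True):
    """turn and shift from measured pose to TCP target"""
    s=robot.sense(); a=Ro.from_euler('xyz',s['tool_rot'],degrees=True); b=Ro.from_euler('xyz',rpy,degrees=True)
    d=(b*a.inv()).as_rotvec(); sh=np.array(pos)-s['tool_pos']
    print('turn',d.round(4),'shift',sh.round(4),'rows',max(np.linalg.norm(sh)/.0417,np.degrees(np.linalg.norm(d))/7.16).round(1),'F',s['contact_force'].round(1),'g',round(s['grip_width']*92,1),round(float(s['grasp_force']),1),'t',round(s['time'],2))
E
python3 - <<'E'
from fit import *
P[6]=[-.105,-.005,.089];P[7]=[.041,-.08,.136]
r=least_squares(lambda p:(proj(c,W(p,P))-U).ravel(),p,loss='soft_l1');p=r.x
print(p,(proj(c,W(p,P))-U).round(1).tolist())
yaw=np.degrees(p[2]); ax=np.array([-np.sin(np.radians(35)),0,np.cos(np.radians(35))])
k=np.array([.041,-.08,.136]); gd=robot.grip_depth
t=W(p,[k+ax*(.17-gd)])[0]; print(t); delta(t,[180,-35,yaw])
E
```

```text
[0.58384216 0.16455644 0.15660527] [[-1.2, 0.1], [0.8, -0.4], [-0.9, 0.8], [1.1, 0.1], [0.5, -0.8], [-0.7, -0.8], [-0.0, 0.2], [0.2, 0.7]]
[0.55115424 0.07840394 0.25985579]
turn [ 0.1829 -0.585  -0.2883] shift [0.3211 0.5499 0.0337] rows 15.3 F [ 0.1  0.3 -0.2] g 92.5 0.0 t 0.1
```

```bash
python3 -m handwheel '[[0,0,0,0.1,0.17,0.02,-1],[0.183,-0.585,-0.288,0.321,0.55,0.034,-1],[0.183,-0.585,-0.288,0.321,0.55,0.034,-1],[0.183,-0.585,-0.288,0.321,0.55,0.034,-1],[0.183,-0.585,-0.288,0.321,0.55,0.034,-1],[0.183,-0.585,-0.288,0.321,0.55,0.034,-1],[0.183,-0.585,-0.288,0.321,0.55,0.034,-1],[0.183,-0.585,-0.288,0.321,0.55,0.034,-1],[0.183,-0.585,-0.288,0.321,0.55,0.034,-1],[0.183,-0.585,-0.288,0.321,0.55,0.034,-1],[0.183,-0.585,-0.288,0.321,0.55,0.034,-1],[0.183,-0.585,-0.288,0.321,0.55,0.034,-1]]' && python3 -c "
from h import *
delta([.5511,.0784,.2599],[180,-35,8.97])"
```

```text
time: 1.1
tool_pos: [0.4823, -0.0387, 0.2543]
tool_rot: [179.9, -35.1, 9.0]
contact_force: [0.6, -1.6, 0.4]
grip_width: 0.998
grasp_force: 0.0
turn [0.0012 0.0016 0.0011] shift [0.0688 0.1171 0.0056] rows 3.3 F [ 0.6 -1.6  0.4] g 91.8 0.0 t 1.1
```

```bash
python3 -m handwheel '[[0,0,0,0.069,0.117,0.006,-1],[0,0,0,0.069,0.117,0.006,-1],[0,0,0,0.069,0.117,0.006,-1],[0,0,0,0.069,0.117,0.006,-1],[0,0,0,0.069,0.117,0.006,-1],[0,0,0,0.069,0.117,0.006,-1],[0,0,0,0.069,0.117,0.006,-1]]' && python3 -c "
from h import *
import pickle
c=cam('wrist');pickle.dump(c,open('cw1.pkl','wb'));print(proj(c,[[.637,.092,.136]]))
cv2.imwrite('pics/w1.png',cv2.resize(c['img'][:,:,::-1],(784,588),interpolation=cv2.INTER_CUBIC))
delta([.5511,.0784,.2599],[180,-35,8.97])"
```

```text
time: 1.68
tool_pos: [0.5502, 0.0758, 0.2593]
tool_rot: [179.9, -34.9, 9.0]
contact_force: [0.8, -0.5, -0.1]
grip_width: 0.996
grasp_force: 0.0
[[274.84599882 192.8686445 ]]
turn [ 0.0012 -0.0009  0.0018] shift [0.0008 0.0031 0.0004] rows 0.1 F [-0.6  0.4 -0.2] g 91.9 0.0 t 1.73
```

View pics/w1.png

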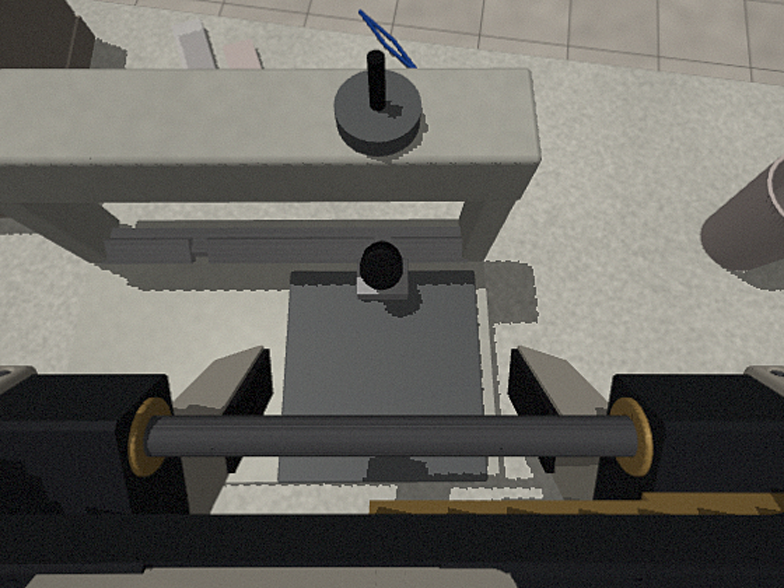

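The wrist view shows the knob's top at (381,265) in the enlarged picture. The bridge's right corners are at (541,160), (536,202) and (530,70), and the cover's front corners at (278,480) and (488,480). I'll refit with both cameras.

Run:
```python
from fit import *
P[6]=[-.105,-.005,.089];P[7]=[.041,-.08,.136]
w=pickle.load(open('cw1.pkl','rb'))
Pw=np.array([[60,-165,235],[60,-165,190],[121,-165,235],[-105,-5,89],[-105,-155,89],[33,-80,147.5]])/1e3
Uw=np.array([[541,160],[536,202],[530,70],[278,480],[488,480],[381,265]])/1.4
fw=lambda p:(proj(w,W(p,Pw))-Uw); ft=lambda p:(proj(c,W(p,P))-U)
for nm,f in (('wrist',lambda p:fw(p).ravel()),('both',lambda p:np.r_[fw(p).ravel()/2,ft(p).ravel()])):
    r=least_squares(f,p,loss='soft_l1'); q=r.x
    print(nm,q,W(q,[[.041,-.08,.136],[.041,.07,.136],[-.03,-.08,.045]]).round(4).tolist()); print(fw(q).round(1).tolist(),ft(q).round(1).tolist())
# knob only at heights
print(ray(w,Uw[5],.1475), W(p,[[.033,-.08,.1475]]))
```

```text
wrist [0.58763606 0.16778802 0.1626357 ] [[0.641, 0.0955, 0.136], [0.6168, 0.2435, 0.136], [0.571, 0.084, 0.045]]
[[2.1, -0.8], [-11.7, -0.1], [1.5, -5.3], [-1.4, 1.1], [-0.0, -0.0], [-0.3, 2.8]] [[-2.0, -0.9], [-0.1, -2.1], [-2.1, -0.3], [-0.3, -1.7], [-1.0, -2.6], [-2.1, -1.9], [-0.9, -1.1], [-1.1, -0.8]]
both [0.58592497 0.1663608  0.16518868] [[0.6395, 0.0942, 0.136], [0.6149, 0.2421, 0.136], [0.5695, 0.0825, 0.045]]
[[3.7, 1.0], [-10.3, 1.5], [2.8, -3.7], [-0.1, 3.1], [1.5, 1.6], [0.8, 4.5]] [[-1.4, -0.2], [0.5, -1.6], [-1.7, 0.5], [0.2, -1.2], [-0.6, -2.1], [-1.7, -1.0], [-0.3, -0.6], [-0.6, -0.3]]
[0.63602488 0.09434066 0.1475    ] [[0.62852068 0.0903255  0.1475    ]]
```

Run:
```python
from h import *
import pickle
w=pickle.load(open('cw1.pkl','rb'))
R=cv2.Rodrigues(np.array(w['rvec']))[0]; o=-R.T@np.array(w['tvec']).ravel()
s=robot.sense(); T=Ro.from_euler('xyz',s['tool_rot'],degrees=True)
print('cam in tool',T.inv().apply(o-s['tool_pos']), s['q'].round(1))
delta([.6495,.0965,.123],[180,-35,9.2])
```

```text
cam in tool [ 0.08323658  0.0002223  -0.15727773] [ -4.5   5.  110.8  14.9  30.9  66.1]
turn [ 0.0012 -0.0009  0.0058] shift [ 0.0992  0.0212 -0.1365] rows 4.1 F [-0.6  0.4 -0.2] g 91.9 0.0 t 1.73
```

```bash
python3 -m handwheel '[[0,0,0,0.025,0.009,-0.034,-1],[0,0,0,0.05,0.014,-0.068,-1],[0,0,0.003,0.07,0.017,-0.096,-1],[0,0,0.006,0.08,0.018,-0.11,-1],[0,0,0.006,0.09,0.020,-0.124,-1],[0,0,0.006,0.0945,0.0207,-0.130,-1],[0,0,0.006,0.099,0.0214,-0.1365,-1],[0,0,0.006,0.099,0.0214,-0.1365,-1],[0,0,0.006,0.099,0.0214,-0.1365,-1]]' && python3 -c "
from h import *
c=cam('wrist')
cv2.imwrite('pics/w2.png',c['img'][100:400,100:460,::-1])
delta([.6495,.0965,.123],[180,-35,9.2])"
```

```text
time: 2.48
tool_pos: [0.6531, 0.0956, 0.1311]
tool_rot: [-179.8, -34.3, 9.3]
contact_force: [0.1, -0.1, -0.0]
grip_width: 0.996
grasp_force: 0.0
turn [-0.0015 -0.0122 -0.0042] shift [-0.0035  0.0006 -0.0084] rows 0.2 F [-0.1 -0.1  0.1] g 91.7 0.0 t 2.53
```

View pics/w2.png

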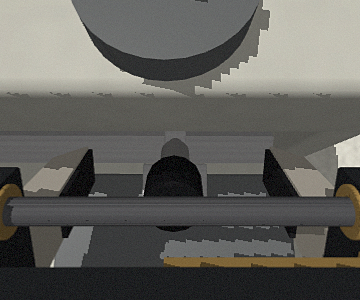

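The knob is between the fingers at (175,190) in the crop, roughly central. The arm stopped 8 mm short, so I'll check the joint limits.

```bash
python3 -c "
from h import *
delta([.6495,.0965,.123],[180,-35,9.2]);s=robot.sense();print(s['q'].round(1),s['joint_velocities'].round(1))"; python3 -m handwheel '[[0,0,0,0,0,0,-1],[0,0,0,0,0,0,-1],[0,0,0,0,0,0,-1]]'; python3 -c "
from h import *
delta([.6495,.0965,.123],[180,-35,9.2]);s=robot.sense();print(s['q'].round(1),s['joint_velocities'].round(1))"
```

```text
turn [-0.0015 -0.0122 -0.0042] shift [-0.0035  0.0006 -0.0084] rows 0.2 F [-0.1 -0.1  0.1] g 91.7 0.0 t 2.53
[ -1.3  25.7 105.5  22.8  16.2  59.2] [ 0.4 -0.5  0.1  0.1 -0.  -0. ]
time: 2.78
tool_pos: [0.653, 0.0964, 0.1312]
tool_rot: [-179.8, -34.3, 9.3]
contact_force: [0.0, -0.6, 0.3]
grip_width: 1.001
grasp_force: 0.0
turn [-0.0015 -0.0125 -0.005 ] shift [-0.0035  0.0001 -0.0082] rows 0.2 F [ 0.  -0.6  0.3] g 92.1 0.0 t 2.78
[ -1.3  25.7 105.5  22.8  16.2  59.2] [ 0.1  0.3 -0.1 -0.1  0.1 -0.1]
```

Joint 5 is at its limit, so I'll use a tilt of 30°, which still clears the bridge by about 6 mm.

```bash
python3 -c "
from h import *
c=cam('wrist')
y=.16;ax=np.array([-.5736*np.cos(y),-.5736*np.sin(y),.819]);k=np.array([.6405,.095,.136]); n=np.array([.819*np.cos(y),.819*np.sin(y),.5736]); l=np.array([-np.sin(y),np.cos(y),0])
print((proj(c,[k-.014*ax+.015*n,k-.014*ax+.015*l,k-.014*ax-.015*l,k+.014*ax+.015*l,k+.014*ax-.015*l,k+.014*ax-.015*n,k])-[100,100]).round(1).tolist())
delta([.6481,.0962,.1222],[180,-30,9.2])"
```

```text
[[175.9, 152.8], [148.9, 177.1], [202.8, 177.4], [143.4, 207.5], [206.7, 207.9], [175.1, 234.0], [175.5, 191.3]]
turn [-0.0157  0.0735 -0.0049] shift [-0.0049 -0.0002 -0.0088] rows 0.6 F [ 0.2 -0.3 -0.3] g 92.3 0.0 t 2.83
```

```bash
python3 -m handwheel '[[-0.0157,0.0735,-0.005,-0.005,0,-0.004,-1],[-0.0157,0.0735,-0.005,-0.005,0,-0.009,-1],[-0.0157,0.0735,-0.005,-0.005,0,-0.009,-1],[-0.0157,0.0735,-0.005,-0.005,0,-0.009,-1]]' && python3 -c "
from h import *
delta([.6481,.0962,.1222],[180,-30,9.2]);print(robot.sense()['q'].round(1))"
```

```text
time: 3.17
tool_pos: [0.6478, 0.0967, 0.1209]
tool_rot: [-179.9, -30.0, 9.2]
contact_force: [-0.2, 0.5, 0.3]
grip_width: 1.003
grasp_force: 0.0
turn [-0.0009 -0.0001 -0.0007] shift [ 0.0003 -0.0005  0.0013] rows 0.0 F [-0.2  0.5  0.3] g 92.3 0.0 t 3.17
[ -0.6  26.8 103.   13.8  21.2  68.5]
```

```bash
python3 -m handwheel '[[0,0,0,0,0,0,1],[0,0,0,0,0,0,1],[0,0,0,0,0,0,1],[0,0,0,0,0,0,1],[0,0,0,0,0,0,1],[0,0,0,0,0,0,1],[0,0,0,0,0,0,1],[0,0,0,0,0,0,1]]' 40
```

```text
time: 3.83
tool_pos: [0.6481, 0.0964, 0.1214]
tool_rot: [-180.0, -30.0, 9.2]
contact_force: [0.4, 0.6, -0.0]
grip_width: 0.47
grasp_force: 0.0
```

```bash
python3 -m handwheel '[[0,0,0,0,0,0,1],[0,0,0,0,0,0,1],[0,0,0,0,0,0,1],[0,0,0,0,0,0,1],[0,0,0,0,0,0,1],[0,0,0,0,0,0,1]]' 40
```

```text
time: 4.33
tool_pos: [0.6479, 0.0972, 0.1214]
tool_rot: [-179.9, -29.9, 9.2]
contact_force: [-0.6, 5.2, 1.1]
grip_width: 0.319
grasp_force: 40.0
```

```bash
python3 -m handwheel '[[0,0,0,-0.0024,-0.0004,0.0034,1],[0,0,0,-0.005,-0.0008,0.007,1],[0,0,0,-0.0072,-0.0012,0.0102,1],[0,0,0,-0.0072,-0.0012,0.0102,1],[0,0,0,-0.0072,-0.0012,0.0102,1],[0,0,0,-0.0072,-0.0012,0.0102,1]]' 40
```

```text
time: 4.83
tool_pos: [0.6411, 0.096, 0.1312]
tool_rot: [-179.9, -30.0, 9.2]
contact_force: [5.4, 7.4, -5.4]
grip_width: 0.315
grasp_force: 40.0
```

```bash
python3 -m handwheel '[[0,0,0,-0.0016,0.010,0,1],[0,0,0,-0.004,0.025,0,1],[0,0,0,-0.0065,0.040,0,1],[0,0,0,-0.0089,0.055,0,1],[0,0,0,-0.0113,0.070,0,1],[0,0,0,-0.0137,0.085,0,1],[0,0,0,-0.0161,0.100,0,1],[0,0,0,-0.0186,0.115,0,1],[0,0,0,-0.021,0.130,0,1],[0,0,0,-0.0226,0.140,0,1],[0,0,0,-0.0226,0.140,0,1]]' 40
```

```text
time: 5.75
tool_pos: [0.6184, 0.2368, 0.131]
tool_rot: [-180.0, -30.0, 9.3]
contact_force: [5.9, 3.4, -6.6]
grip_width: 0.315
grasp_force: 40.0
```

```bash
python3 -m handwheel '[[0,0,0,-0.0005,0.003,0,1],[0,0,0,-0.001,0.006,0,1],[0,0,0,-0.0013,0.008,0,1],[0,0,0,-0.0013,0.008,0,1],[0,0,0,-0.0013,0.008,0,1]]' 40
```

```text
time: 6.17
tool_pos: [0.6175, 0.2431, 0.1309]
tool_rot: [-180.0, -30.0, 9.2]
contact_force: [5.4, 2.0, -6.6]
grip_width: 0.32
grasp_force: 40.0
```

```bash
python3 -m handwheel '[[0,0,0,-0.0003,0.002,0,1],[0,0,0,-0.0006,0.004,0,1],[0,0,0,-0.0006,0.004,0,1],[0,0,0,-0.0006,0.004,0,1]]' 40
```

```text
time: 6.5
tool_pos: [0.6173, 0.2446, 0.1307]
tool_rot: [179.9, -29.9, 9.1]
contact_force: [8.0, -10.4, -6.2]
grip_width: 0.318
grasp_force: 40.0
```

```bash
python3 -m handwheel '[[0,0,0,0.0002,-0.002,0,1],[0,0,0,0.0024,-0.0016,-0.0034,1],[0,0,0,0.005,-0.0012,-0.007,1],[0,0,0,0.0072,-0.0008,-0.0102,1],[0,0,0,0.0072,-0.0008,-0.0102,1],[0,0,0,0.0072,-0.0008,-0.0102,1]]' 40
```

```text
time: 7.0
tool_pos: [0.6237, 0.2455, 0.1214]
tool_rot: [180.0, -29.9, 9.2]
contact_force: [0.6, -5.4, 1.0]
grip_width: 0.32
grasp_force: 40.0
```

```bash
python3 -m handwheel '[[0,0,0,0,0,0,-1],[0,0,0,0,0,0,-1],[0,0,0,0,0,0,-1],[0,0,0,0,0,0,-1],[0,0,0,0,0,0,-1],[0,0,0,0,0,0,-1],[0,0,0,0,0,0,-1],[0,0,0,0,0,0,-1],[0,0,0,0,0,0,-1],[0,0,0,0,0,0,-1]]' 10 && python3 -m handwheel '[[0,0,0,-0.005,-0.001,0.009,-1],[0,0,0,-0.015,-0.0025,0.026,-1],[0,0,0,-0.03,-0.005,0.052,-1],[0,0,0,-0.045,-0.007,0.078,-1],[0,0,0,-0.06,-0.03,0.11,-1],[0,0,0,-0.075,-0.06,0.13,-1],[0,0,0,-0.09,-0.09,0.14,-1],[0,0,0,-0.09,-0.12,0.15,-1],[0,0,0,-0.09,-0.12,0.15,-1],[0,0,0,-0.09,-0.12,0.15,-1]]'; python3 -c "
from h import *
import pickle
c=cam('wrist');t=cam('top');pickle.dump((c,t),open('cw3.pkl','wb'))
cv2.imwrite('pics/w3.png',cv2.resize(c['img'][:,:,::-1],(784,588),interpolation=cv2.INTER_CUBIC));save(t,'t3.png')"
```

```text
time: 7.83
tool_pos: [0.6236, 0.2463, 0.1215]
tool_rot: [-180.0, -30.0, 9.2]
contact_force: [-0.1, 0.6, 0.1]
grip_width: 0.981
grasp_force: 0.0
time: 8.67
tool_pos: [0.5336, 0.125, 0.2731]
tool_rot: [-180.0, -30.1, 9.0]
contact_force: [-0.4, 0.3, 0.5]
grip_width: 1.002
grasp_force: 0.0
```

View pics/w3.png

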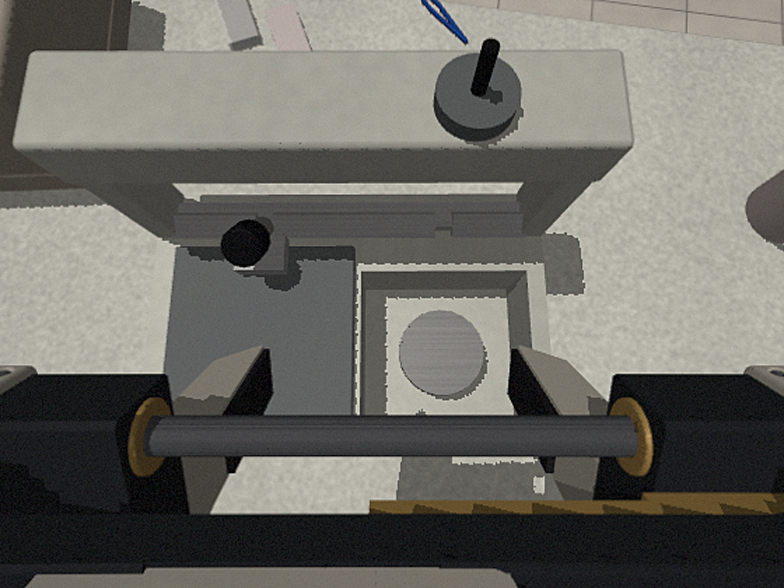

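The cover is fully open, with the knob home on the left at (245,243). The stage is visible in the pit, centred at about (442,353) in the enlarged picture.

Run:
```python
from fit import *
w,t=pickle.load(open('cw3.pkl','rb'))
w=dict(w)
Pw=np.array([[60,-165,235],[60,165,235],[121,-165,235],[121,165,235],[33,70,147.5],[-30,-80,45]])/1e3
Uw=np.array([[633,149],[15,149],[623,52],[31,52],[245,243],[442,353]])/1.4
q=least_squares(lambda p:(proj(w,W(p,Pw))-Uw).ravel(),p,loss='soft_l1').x
print(q,(proj(w,W(q,Pw))-Uw).round(1).tolist(),'stage fit',W(q,[[-.03,-.08,.045]]))
print('stage ray',ray(w,Uw[5],.045), 'diam check',ray(w,np.array([399,353])/1.4,.045)-ray(w,np.array([485,353])/1.4,.045),ray(w,np.array([442,310])/1.4,.045)-ray(w,np.array([442,397])/1.4,.045))
# stage in top image
tc=t['img'][120:270,200:300]
delta([.42,-.28,.30],[180,0,9.2])
```

```text
[0.58562262 0.16579105 0.15782569] [[6.3, 0.2], [-3.3, 0.0], [4.1, -2.3], [-0.6, -2.6], [-1.9, 5.1], [0.4, 0.2]] stage fit [[0.56856918 0.08207021 0.045     ]]
stage ray [0.56870718 0.08255825 0.045     ] diam check [-0.01201176  0.07556706  0.        ] [0.0763391  0.01014706 0.        ]
turn [-0.0838  0.516   0.0006] shift [-0.1133 -0.4066  0.0285] rows 10.1 F [ 0.4  0.  -1.5] g 92.4 0.0 t 8.77
```

```bash
python3 -m handwheel '[[-0.084,0.516,0,-0.113,-0.407,0.028,-1],[-0.084,0.516,0,-0.113,-0.407,0.028,-1],[-0.084,0.516,0,-0.113,-0.407,0.028,-1],[-0.084,0.516,0,-0.113,-0.407,0.028,-1],[-0.084,0.516,0,-0.113,-0.407,0.028,-1],[-0.084,0.516,0,-0.113,-0.407,0.028,-1],[-0.084,0.516,0,-0.113,-0.407,0.028,-1],[-0.084,0.516,0,-0.113,-0.407,0.028,-1],[-0.084,0.516,0,-0.113,-0.407,0.028,-1],[-0.084,0.516,0,-0.113,-0.407,0.028,-1],[-0.084,0.516,0,-0.113,-0.407,0.028,-1],[-0.084,0.516,0,-0.113,-0.407,0.028,-1]]' && python3 -m handwheel '[[0,0,0,0,0,0,-1],[0,0,0,0,0,0,-1]]'; python3 -c "
from h import *
import pickle
c=cam('wrist');pickle.dump(c,open('cw4.pkl','wb'))
cv2.imwrite('pics/w4.png',cv2.resize(c['img'][:,:,::-1],(784,588),interpolation=cv2.INTER_CUBIC))
print(proj(c,[[.467,-.357,.009],[.498,-.197,.009]])*1.4)"
```

```text
time: 9.77
tool_pos: [0.4205, -0.2822, 0.2983]
tool_rot: [-180.0, 0.1, 9.0]
contact_force: [-0.1, -0.3, -0.3]
grip_width: 1.0
grasp_force: 0.0
time: 9.93
tool_pos: [0.4213, -0.2788, 0.2989]
tool_rot: [-179.9, 0.0, 9.3]
contact_force: [-0.2, 1.3, -0.8]
grip_width: 0.999
grasp_force: 0.0
[[475.85367533 203.09814897]
 [316.13596376 141.97909593]]
```

View pics/w4.png

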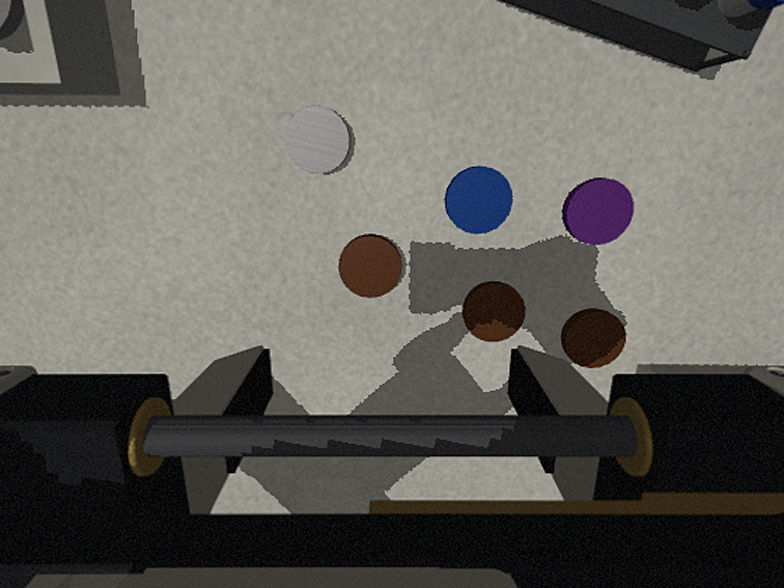

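The dish is at (479,200) and the absorber at (318,139.5) in the enlarged picture.

Run:
```python
from h import *
import pickle
c=pickle.load(open('cw4.pkl','rb'))
d=ray(c,np.array([479,200])/1.4,.018);a=ray(c,np.array([318.5,139.5])/1.4,.015)
print('dish',d,'abs',a)
for (u,v,z) in ((479,200,.018),(318.5,139.5,.015)):
    print(np.linalg.norm(ray(c,np.array([u-34,v])/1.4,z)-ray(c,np.array([u+34,v])/1.4,z)))
hsv=cv2.cvtColor(c['img'],cv2.COLOR_RGB2HSV); m=((hsv[:,:,0]>100)&(hsv[:,:,0]<122)&(hsv[:,:,1]>120)).astype(np.uint8)
n,l,st,ce=cv2.connectedComponentsWithStats(m); i=l[143,342]; print(st[i],ce[i]*1.4,ray(c,ce[i],.018))
delta([d[0],d[1],.06],[180,0,9.2])
```

```text
dish [ 0.47107271 -0.35749397  0.018     ] abs [ 0.50059088 -0.19983191  0.015     ]
0.0647620792668867
0.06273201162355647
[ 318  119   48   48 1811] [477.95969078 199.19425732] [ 0.47165148 -0.35634959  0.018     ]
turn [-0.0005 -0.0004 -0.0025] shift [ 0.0497 -0.0788 -0.2391] rows 6.2 F [ 0.1  0.5 -1.2] g 92.0 0.0 t 9.98
```

```bash
python3 -m handwheel '[[0,0,0,0.015,-0.02,-0.03,-1],[0,0,0,0.03,-0.045,-0.065,-1],[0,0,0,0.05,-0.0785,-0.1,-1],[0,0,0,0.05,-0.0785,-0.14,-1],[0,0,0,0.05,-0.0785,-0.18,-1],[0,0,0,0.05,-0.0785,-0.22,-1],[0,0,0,0.05,-0.0785,-0.239,-1],[0,0,0,0.05,-0.0785,-0.239,-1],[0,0,0,0.05,-0.0785,-0.239,-1]]';python3 -c "
from h import *
delta([.4715,-.357,.005],[180,0,9.2])"
```

```text
time: 10.73
tool_pos: [0.471, -0.3574, 0.0599]
tool_rot: [-179.9, 0.1, 9.3]
contact_force: [0.5, -0.2, 1.0]
grip_width: 1.002
grasp_force: 0.0
turn [-0.0014 -0.0017 -0.0019] shift [ 0.0005  0.0004 -0.0549] rows 1.3 F [ 0.5 -0.2  1. ] g 92.2 0.0 t 10.73
```

```bash
python3 -m handwheel '[[0,0,0,0.0005,0,-0.025,-1],[0,0,0,0.0005,0,-0.045,-1],[0,0,0,0.0005,0,-0.055,-1],[0,0,0,0.0005,0,-0.055,-1],[0,0,0,0.0005,0,-0.055,-1]]' && python3 -m handwheel '[[0,0,0,0,0,0,1],[0,0,0,0,0,0,1],[0,0,0,0,0,0,1],[0,0,0,0,0,0,1],[0,0,0,0,0,0,1],[0,0,0,0,0,0,1],[0,0,0,0,0,0,1],[0,0,0,0,0,0,1],[0,0,0,0,0,0,1]]' 15
```

```text
time: 11.15
tool_pos: [0.4721, -0.3595, 0.0072]
tool_rot: [179.9, -0.1, 9.2]
contact_force: [0.0, -1.1, 0.5]
grip_width: 1.008
grasp_force: 0.0
time: 11.9
tool_pos: [0.4712, -0.3592, 0.0059]
tool_rot: [180.0, -0.0, 9.2]
contact_force: [-0.6, 0.9, 5.2]
grip_width: 0.695
grasp_force: 15.0
```

```bash
python3 -m handwheel '[[0,0,0,0,0,0.01,1],[0,0,0,0,0,0.03,1],[0,0,0,0,0,0.06,1],[0,0,0,0,0,0.09,1],[0,0,0,0,0.01,0.12,1],[0,0,0,0.01,0.03,0.15,1],[0,0,0,0.02,0.06,0.17,1],[0,0,0,0.03,0.09,0.18,1],[0,0,0,0.04,0.12,0.19,1],[0,0,0,0.05,0.15,0.195,1],[0,0,0,0.055,0.18,0.195,1],[0,0,0,0.06,0.21,0.195,1]]' 20;python3 -c "
from h import *
delta([.5687,.0825,.20],[180,0,9.2])"
```

```text
time: 12.9
tool_pos: [0.5314, -0.1478, 0.2013]
tool_rot: [179.9, -0.1, 9.2]
contact_force: [0.6, 0.5, -1.0]
grip_width: 0.691
grasp_force: 20.0
turn [0.001  0.0012 0.0002] shift [ 0.0373  0.2303 -0.0013] rows 5.6 F [ 0.6  0.5 -1. ] g 63.5 20.0 t 12.9
```

```bash
python3 -m handwheel '[[0,0,0,-0.01,0.03,0.02,1],[0,0,0,-0.02,0.06,0.04,1],[0,0,0,-0.03,0.09,0.05,1],[0,0,0,-0.04,0.12,0.05,1],[0,0,0,-0.05,0.15,0.05,1],[0,0,0,-0.06,0.18,0.05,1],[0,0,0,-0.063,0.205,0.05,1],[0,0,0,-0.063,0.214,0.05,1],[0,0,0,-0.063,0.214,0.05,1],[0,0,0,-0.063,0.214,0.05,1]]';python3 -c "
from h import *
import pickle
c=cam('wrist');pickle.dump(c,open('cw5.pkl','wb'))
e=proj(c,[[.5687,.0825,.045],[.5687,.0825+.038,.045]]);print(e)
r=np.linalg.norm(e[1]-e[0])
g=cv2.GaussianBlur(cv2.cvtColor(c['img'],cv2.COLOR_RGB2GRAY),(0,0),1.2)
h=cv2.HoughCircles(g,cv2.HOUGH_GRADIENT,1,10,param1=60,param2=12,minRadius=int(r*.92),maxRadius=int(r*1.08)+1)
h=[] if h is None else h[0]
for k in h[:6]: print(k,ray(c,k[:2],.045))
cv2.imwrite('pics/w5.png',cv2.resize(c['img'][:,:,::-1],(784,588),interpolation=cv2.INTER_CUBIC))
delta([.5687,.0825,.20],[180,0,9.2])"
```

```text
time: 13.73
tool_pos: [0.4684, 0.0645, 0.2506]
tool_rot: [179.9, -0.0, 9.3]
contact_force: [0.2, 0.9, -0.2]
grip_width: 0.686
grasp_force: 20.0
[[275.7335912   87.5008283 ]
 [239.86055229  81.24213295]]
[275.5  84.5  37.1] [0.57157216 0.0832094  0.045     ]
[349.5 285.5  38.3] [ 0.35059084 -0.04753513  0.045     ]
[484.5 173.5  34.3] [ 0.51616681 -0.16621879  0.045     ]
[260.5 257.5  38.3] [0.37122653 0.06984412 0.045     ]
[494.5 195.5  38.2] [ 0.49326403 -0.18668902  0.045     ]
turn [0.0011 0.0002 0.0003] shift [ 0.1003  0.0186 -0.0505] rows 2.7 F [-0.2  0.4 -0.9] g 63.4 20.0 t 13.78
```

View pics/w5.png

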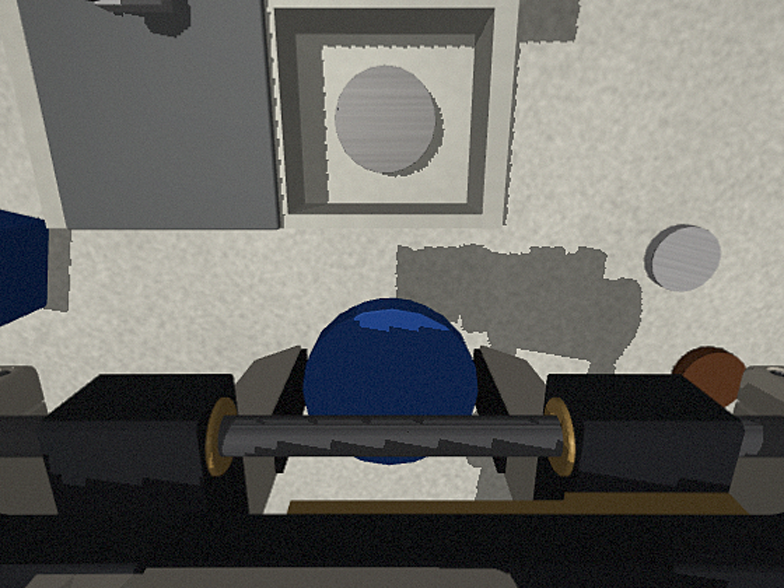

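The stage is at (386,120) and the held dish at (391,381), both in the enlarged picture. From these I'll compute the dish's offset in the grip and the shift to the stage.

```bash
python3 -c "
from h import *
import pickle
c=pickle.load(open('cw5.pkl','rb'))
st=ray(c,np.array([386.3,119.8])/1.4,.045); d=ray(c,np.array([391,381])/1.4,.2627); print(st,d,robot.sense()['tool_pos'], 'shift',st-d)
print(ray(c,np.array([304,381])/1.4,.2627)-ray(c,np.array([478,381])/1.4,.2627))"
```

```text
[0.57060684 0.0825988  0.045     ] [0.47205178 0.06382051 0.2627    ] [0.46843958 0.0639407  0.25047331] shift [ 0.09855506  0.0187783  -0.2177    ]
[-0.01002356  0.06179656  0.        ]
```

```bash
python3 -m handwheel '[[0,0,0,0.033,0.0062,-0.01,1],[0,0,0,0.066,0.0124,-0.03,1],[0,0,0,0.09,0.017,-0.05,1],[0,0,0,0.0995,0.0187,-0.08,1],[0,0,0,0.0995,0.0187,-0.11,1],[0,0,0,0.0995,0.0187,-0.14,1],[0,0,0,0.0995,0.0187,-0.16,1],[0,0,0,0.0995,0.0187,-0.175,1],[0,0,0,0.0995,0.0187,-0.185,1],[0,0,0,0.0995,0.0187,-0.185,1],[0,0,0,0.0995,0.0187,-0.185,1]]';python3 -c "
from h import *
delta([.568,.083,.051],[180,0,9.2])"
```

```text
time: 14.7
tool_pos: [0.5679, 0.0826, 0.0654]
tool_rot: [180.0, 0.0, 9.1]
contact_force: [0.0, 0.8, 0.1]
grip_width: 0.688
grasp_force: 20.0
turn [ 0.0006 -0.0003  0.0014] shift [ 0.0001  0.0004 -0.0144] rows 0.3 F [0.  0.8 0.1] g 63.3 20.0 t 14.7
```

```bash
python3 -m handwheel '[[0,0,0,0,0,-0.004,1],[0,0,0,0,0,-0.008,1],[0,0,0,0,0,-0.011,1],[0,0,0,0,0,-0.0125,1],[0,0,0,0,0,-0.0125,1],[0,0,0,0,0,-0.0125,1]]'; python3 -m handwheel '[[0,0,0,0,0,-0.001,1],[0,0,0,0,0,-0.002,1],[0,0,0,0,0,-0.002,1],[0,0,0,0,0,-0.002,1]]'
```

```text
time: 15.2
tool_pos: [0.5676, 0.0836, 0.053]
tool_rot: [180.0, -0.0, 9.2]
contact_force: [0.8, -1.0, -0.0]
grip_width: 0.692
grasp_force: 20.0
time: 15.53
tool_pos: [0.5676, 0.0835, 0.051]
tool_rot: [180.0, -0.0, 9.2]
contact_force: [0.7, 0.2, -1.4]
grip_width: 0.693
grasp_force: 20.0
```

Not yet in contact, so I'll go down in small steps.

```bash
python3 -m handwheel '[[0,0,0,0,0,-0.0007,1],[0,0,0,0,0,-0.0015,1],[0,0,0,0,0,-0.0015,1],[0,0,0,0,0,-0.0015,1]]'
```

```text
time: 15.87
tool_pos: [0.5676, 0.0836, 0.0509]
tool_rot: [180.0, -0.0, 9.2]
contact_force: [-4.2, 1.2, 11.0]
grip_width: 0.686
grasp_force: 20.0
```

```bash
python3 -c "
from h import *
for i in range(3): cam('wrist'); s=robot.sense(); print(s['tool_pos'].round(4),s['contact_force'].round(1))"
```

```text
[0.5676 0.0835 0.0509] [-3.4 -0.2 10.1]
[0.5677 0.0836 0.0509] [-4.9  0.1 10.5]
[0.5676 0.0836 0.0509] [-4.5 -1.5 10.6]
```

```bash
python3 -m handwheel '[[0,0,0,0,0,0.0008,1],[0,0,0,0,0,0.0008,1],[0,0,0,0,0,0.0008,-0.65],[0,0,0,0,0,0.0008,-0.65],[0,0,0,0,0,0.0008,-0.65],[0,0,0,0,0,0.0008,-0.65],[0,0,0,0,0,0.0008,-0.65]]' && python3 -m handwheel '[[0,0,0,0,0,0.005,-0.65],[0,0,0,0,0,0.02,-0.65],[0,0,0,0,0,0.05,-0.65],[0,0,0,0,0,0.09,-0.65],[0,0,0,-0.03,-0.005,0.125,-1],[0,0,0,-0.06,-0.01,0.16,-1],[0,0,0,-0.1,-0.017,0.195,-1],[0,0,0,-0.1,-0.017,0.2,-1],[0,0,0,-0.1,-0.017,0.2,-1],[0,0,0,-0.1,-0.017,0.2,-1]]'; python3 -c "
from h import *
import pickle
c=cam('wrist');pickle.dump(c,open('cw6.pkl','wb'))
hsv=cv2.cvtColor(c['img'],cv2.COLOR_RGB2HSV); m=((hsv[:,:,0]>100)&(hsv[:,:,0]<122)&(hsv[:,:,1]>120)).astype(np.uint8)
n,l,st,ce=cv2.connectedComponentsWithStats(m); e=proj(c,[[.57,.0826,.063]])[0];print(e); i=l[int(e[1]),int(e[0])]; print(st[i],ce[i],ray(c,ce[i],.063))
print(robot.sense()['tool_pos'])
delta([.5006,-.1998,.06],[180,0,9.2])"
```

```text
time: 16.6
tool_pos: [0.5675, 0.0835, 0.05]
tool_rot: [180.0, 0.0, 9.2]
contact_force: [-0.4, 0.8, 0.1]
grip_width: 0.826
grasp_force: 0.0
time: 17.43
tool_pos: [0.4679, 0.0665, 0.2517]
tool_rot: [179.9, -0.2, 9.2]
contact_force: [0.7, 0.4, 0.4]
grip_width: 1.003
grasp_force: 0.0
[277.68922325  85.82206341]
[ 246   54   64   68 3301] [277.37776431  87.50348379] [0.56839099 0.08265754 0.063     ]
[0.46792815 0.06651712 0.25029258]
turn [0.0004 0.0012 0.0004] shift [ 0.0327 -0.2663 -0.1903] rows 7.9 F [ 0.3  1.1 -0.2] g 91.9 0.0 t 17.48
```

The dish sits within about 2 mm of the stage centre. Next is the absorber.

```bash
python3 -m handwheel '[[0,0,0,0.003,-0.033,-0.01,-1],[0,0,0,0.007,-0.066,-0.02,-1],[0,0,0,0.011,-0.1,-0.03,-1],[0,0,0,0.015,-0.135,-0.04,-1],[0,0,0,0.02,-0.17,-0.05,-1],[0,0,0,0.025,-0.205,-0.06,-1],[0,0,0,0.03,-0.24,-0.08,-1],[0,0,0,0.033,-0.266,-0.11,-1],[0,0,0,0.033,-0.266,-0.145,-1],[0,0,0,0.033,-0.266,-0.18,-1],[0,0,0,0.033,-0.266,-0.19,-1],[0,0,0,0.033,-0.266,-0.19,-1]]';python3 -c "
from h import *
delta([.5006,-.1998,.005],[180,0,9.2])"
```

```text
time: 18.48
tool_pos: [0.4984, -0.1982, 0.0559]
tool_rot: [-179.7, 0.4, 9.2]
contact_force: [-0.7, -0.4, -0.5]
grip_width: 0.997
grasp_force: 0.0
turn [-0.0042 -0.0079  0.0003] shift [ 0.0022 -0.0016 -0.0509] rows 1.2 F [-0.7 -0.4 -0.5] g 91.7 0.0 t 18.48
```

```bash
python3 -m handwheel '[[0,0,0,0,0,0,-1],[0,0,0,0,0,0,-1],[0,0,0,0,0,0,-1]]';python3 -c "
from h import *
delta([.5006,-.1998,.005],[180,0,9.2])"
```

```text
time: 18.73
tool_pos: [0.502, -0.1998, 0.0622]
tool_rot: [179.8, -0.2, 9.2]
contact_force: [0.1, 0.2, 0.2]
grip_width: 0.999
grasp_force: 0.0
turn [ 0.0023  0.0033 -0.0005] shift [-0.0014  0.     -0.0572] rows 1.4 F [0.1 0.2 0.2] g 91.9 0.0 t 18.73
```

```bash
python3 -m handwheel '[[0,0,0,0,0,-0.02,-1],[0,0,0,0,0,-0.04,-1],[0,0,0,0,0,-0.05,-1],[0,0,0,0,0,-0.0555,-1],[0,0,0,0,0,-0.0555,-1],[0,0,0,0,0,-0.0555,-1],[0,0,0,0,0,-0.0555,-1]]' && python3 -m handwheel '[[0,0,0,0,0,0,1],[0,0,0,0,0,0,1],[0,0,0,0,0,0,1],[0,0,0,0,0,0,1],[0,0,0,0,0,0,1],[0,0,0,0,0,0,1],[0,0,0,0,0,0,1],[0,0,0,0,0,0,1],[0,0,0,0,0,0,1],[0,0,0,0,0,0,1]]' 25
```

```text
time: 19.32
tool_pos: [0.5013, -0.1998, 0.0058]
tool_rot: [179.9, -0.1, 9.2]
contact_force: [-0.1, -0.6, 0.4]
grip_width: 1.003
grasp_force: 0.0
time: 20.15
tool_pos: [0.5005, -0.1993, 0.0048]
tool_rot: [180.0, 0.0, 9.2]
contact_force: [-0.8, 2.1, 3.0]
grip_width: 0.644
grasp_force: 25.0
```

```bash
python3 -m handwheel '[[0,0,0,0,0,0.01,1],[0,0,0,0,0,0.03,1],[0,0,0,0,0,0.06,1],[0,0,0,0,0.01,0.09,1],[0,0,0,0.005,0.03,0.12,1],[0,0,0,0.01,0.06,0.15,1],[0,0,0,0.02,0.09,0.17,1],[0,0,0,0.03,0.12,0.18,1],[0,0,0,0.04,0.15,0.19,1],[0,0,0,0.05,0.18,0.195,1],[0,0,0,0.055,0.21,0.195,1],[0,0,0,0.06,0.24,0.195,1]]' 25; python3 -m handwheel '[[0,0,0,0.005,0.03,0,1],[0,0,0,0.008,0.042,0,1],[0,0,0,0.008,0.0425,-0.02,1],[0,0,0,0.008,0.0425,-0.05,1],[0,0,0,0.008,0.0425,-0.08,1],[0,0,0,0.008,0.0425,-0.105,1],[0,0,0,0.008,0.0425,-0.115,1],[0,0,0,0.008,0.0425,-0.115,1],[0,0,0,0.008,0.0425,-0.115,1],[0,0,0,0.008,0.0425,-0.115,1]]';python3 -c "
from h import *
delta([.5683,.0828,.0678],[180,0,9.2])"
```

```text
time: 21.15
tool_pos: [0.561, 0.0419, 0.2007]
tool_rot: [179.9, -0.1, 9.2]
contact_force: [0.6, 0.5, -1.1]
grip_width: 0.648
grasp_force: 25.0
time: 21.98
tool_pos: [0.5699, 0.0828, 0.0866]
tool_rot: [179.9, -0.2, 9.2]
contact_force: [-0.2, -0.1, -0.6]
grip_width: 0.647
grasp_force: 25.0
turn [0.0005 0.0033 0.0004] shift [-0.0016  0.     -0.0188] rows 0.5 F [-0.2 -0.1 -0.6] g 59.6 25.0 t 21.98
```

```bash
python3 -m handwheel '[[0,0,0,0,0,-0.006,1],[0,0,0,0,0,-0.011,1],[0,0,0,0,0,-0.015,1],[0,0,0,0,0,-0.016,1],[0,0,0,0,0,-0.016,1],[0,0,0,0,0,-0.016,1]]'; python3 -m handwheel '[[0,0,0,0,0,-0.001,1],[0,0,0,0,0,-0.0015,1],[0,0,0,0,0,-0.0015,1],[0,0,0,0,0,-0.0015,1]]'
```

```text
time: 22.48
tool_pos: [0.5686, 0.0831, 0.0687]
tool_rot: [180.0, 0.0, 9.2]
contact_force: [0.8, -0.1, -2.0]
grip_width: 0.647
grasp_force: 25.0
time: 22.82
tool_pos: [0.5689, 0.083, 0.0678]
tool_rot: [180.0, -0.1, 9.2]
contact_force: [-1.1, -0.1, 5.0]
grip_width: 0.644
grasp_force: 25.0
```

Contact at the expected height. Releasing and retreating.

```bash
python3 -m handwheel '[[0,0,0,0,0,0,-0.65],[0,0,0,0,0,0,-0.65],[0,0,0,0,0,0,-0.65],[0,0,0,0,0,0,-0.65],[0,0,0,0,0,0,-0.65],[0,0,0,0,0,0,-0.65]]' && python3 -m handwheel '[[0,0,0,0,0,0.005,-0.65],[0,0,0,0,0,0.02,-0.65],[0,0,0,0,0,0.05,-0.65],[0,0,0,0,0,0.09,-0.65],[0,0,0,-0.03,-0.005,0.125,-1],[0,0,0,-0.06,-0.01,0.16,-1],[0,0,0,-0.1,-0.017,0.185,-1],[0,0,0,-0.1,-0.017,0.185,-1],[0,0,0,-0.1,-0.017,0.185,-1],[0,0,0,-0.1,-0.017,0.185,-1]]'; python3 -c "
from h import *
import pickle
c=cam('wrist');pickle.dump(c,open('cw6.pkl','wb'))
cv2.imwrite('pics/w6.png',cv2.resize(c['img'][:,:,::-1],(784,588),interpolation=cv2.INTER_CUBIC))
delta([.5,0,.25],[180,0,9.2])"
```

```text
time: 23.32
tool_pos: [0.5685, 0.083, 0.0671]
tool_rot: [180.0, 0.0, 9.2]
contact_force: [-0.1, 0.3, -0.5]
grip_width: 0.824
grasp_force: 0.0
time: 24.15
tool_pos: [0.4688, 0.066, 0.2532]
tool_rot: [180.0, -0.1, 9.2]
contact_force: [0.4, -0.1, 0.1]
grip_width: 1.001
grasp_force: 0.0
turn [0.0003 0.0008 0.0003] shift [ 0.0309 -0.0661 -0.0022] rows 1.8 F [0.6 0.7 0.5] g 92.4 0.0 t 24.2
```

View pics/w6.png

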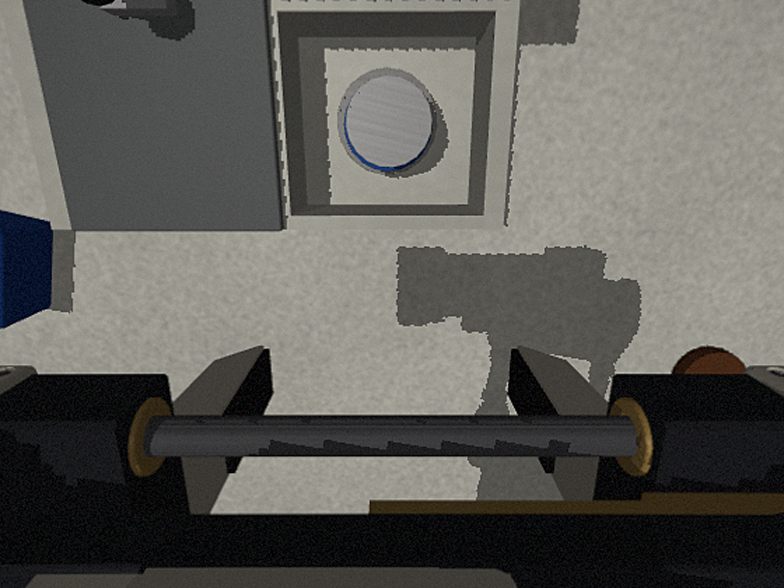

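The absorber is at (389,121), on the dish and inside the stage ring. I'll check the offsets numerically.

```bash
python3 -c "
from h import *
import pickle
c=pickle.load(open('cw6.pkl','rb'))
f=lambda u,v,z: ray(c,np.array([u,v])/1.4,z).round(4)
print('abs',f(389,121,.078),'stage',f(387,122,.045))
print('abs diam',f(389,75,.078)-f(389,167,.078)); print('dish bottom edge->centre',f(389,172,.063)+[.0316,.005,0], 'abs bottom->centre',f(389,167,.078)+[.0296,.0048,0])
s=robot.sense();print(s['time'],s['contact_force'])"
```

```text
abs [0.5694 0.0817 0.078 ] stage [0.5703 0.0834 0.045 ]
abs diam [0.0586 0.0094 0.    ]
dish bottom edge->centre [0.5668 0.0812 0.063 ] abs bottom->centre [0.5689 0.0817 0.078 ]
24.2 [0.5756875  0.7083743  0.48525475]
```

```bash
python3 -c "
from plant import robot
print(robot.job_done())"
```

```text
the job is handed in; nothing more can be done
None
```

The job is handed in, verdict not shown: the cover is fully open with the plunger home in its notch, and by the last wrist image the dish sits about 4 mm off the stage centre and the absorber about 2–3 mm off the dish's (limit 8 mm).

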